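Hold a relief block in the corner of the carving board

TASK

Pick up the green-topped carving block from the desk, set it flat on the plywood carving board with its long side towards the dark far fence, and slide it fully home into the corner so that it lies flush against both fences at once. Finish while still holding it there: keep the fingers on it, pushing it steadily against both fences, firmly but without forcing it, so that I can start cutting; leave the pencil cup, ink jar and sketchbook alone.

Things in the scene. Friction and masses are not known exactly. Their poses are not given: they have to be found in the camera images.
- block: the loose relief carving block to hold: light wood, 50 mm (its x) by 100 mm (its y) by 42 mm high, with a green top and pale carved strokes, about 0.1 to 0.2 kg. Origin at the centre of its underside, z up. It lies flat on the desk at the start; either end may point to the side fence.
- board: the plywood carving board, fixed to the desk: 240 mm (its x) by 260 mm (its y) by 12 mm thick, its flat top 12 mm over the desk; board and fences are waxed, so the block slides easily (friction about 0.2). Origin at the centre of its underside; x points across to the far fence, y to the side fence.
- far_fence: dark wooden fence fixed on the board near its far (+x) edge: 18 mm (its x) by 240 mm (its y), 14 mm high over the board. Origin at the centre of its underside, 79 mm in +x from the board's centre, axes as the board's. The block's long side goes against its near (-x) face, 9 mm from its origin. Rigid; fingers holding the block's upper 28 mm clear both fences.
- side_fence: bare aluminium fence fixed on the board's left (+y) part, square to the far fence and reaching up to it: 140 mm (its x) by 18 mm (its y), 14 mm high over the board. Origin at the centre of its underside, axes as the board's; its y on the board varies. A short end of the block goes against its -y face, 9 mm from its origin. Rigid.
- pencil_cup: bystander: orange cup, 84 mm across and 95 mm high, with a handle and pencils sticking up to about 160 mm. Origin at the centre of its underside.
- ink_jar: bystander: jar of dark ink with a black cap, 60 mm across, 55 mm high. Origin at the centre of its underside.
- sketchbook: bystander: red sketchbook lying flat, 214 by 154 by 22 mm. Origin at the centre of its underside.
There are look-alikes about, which are no part of the job. Several things have the shape of the block; the one meant has the colours described above.

How it is judged:
By the outcome, as a careful person would: the job done as asked, in the order asked, and still so for the second after the job is handed in, while the arm keeps its last pose, push and grip.
It also fails if it takes over 45 s, if anything falls off the work surface, if the arm or the gripper's body presses on something with over 40 N, if the wrist force passes 120 N, or if a joint passes its speed limit or range.

ROBOT

A 6-joint arm with a two-finger parallel gripper is mounted at the origin on the work surface. World frame = base frame: x ahead of the robot, y to its left, z up, the work surface at z = 0. Lengths are in m, angles in rad, forces in N, time in s.
With the tool pointing down it reaches from about 0.35 to 0.95 m from the base axis. Payload 17.4 kg.
Tool frame: the origin (TCP) lies on the centre line of the jaws, within the pads' length; the fingertips stand ctrl.tcp_to_tips ahead of it and the grasp point (between the pads) lies 2 mm behind it (ctrl.tcp_to_tips is the distance from the TCP to the fingertips, in m); x points along the fingers, z is the direction in which the jaws open and shut, and the axes are right-handed (so a half turn about x gives the same grasp; the last joint's range is limited). The gripper opens to 93 mm and grips with 3 to 60 N. Pads are 15 mm wide; open, the fingers measure 128 mm over their backs; the gripper's body (75 mm by 188 mm) begins 65 mm behind the grasp point.
Start: joints at [1.219, 0.116, 1.442, -0, 1.584, -0.038], TCP at [0.208, 0.642, 0.236] pointing down, gripper open.
Joint ranges: [-2.83, 2.83], [-0.83, 2.19], [0.07, 2.5], [-1.14, 4.28], [0.01, 3], [-2.97, 2.97]. Speed limits (rad/s): [1.89, 1.89, 2.22, 3.14, 3.14, 3.14].

INTERFACE

Orientations are given as a unit quaternion [x, y, z, w].
In Python, from plant import ctrl, snapshot, camera_params gives the robot as it stands. The module is installed in compiled form; this text tells all that it offers.
- The arm moves only by the shell command python3 -m handwheel 'ROWS' [FORCE]. ROWS is JSON, a list that holds one entry, the list of rows, each a list of 7 numbers: the shift along the tool's x, y, z in m, then the turn, a rotation vector about the tool's x, y, z in degrees, then the closure, from -1 (fully open) to 1 (shut). A call has 1 to 12 rows; each row is the pose to reach, as a shift and turn from the pose measured when the call began, along the tool's axes at that moment; what a row does not reach only later rows make up. A row lasts 1/12 s, in which the tool goes at most 41.7 mm and 7.16 degrees, less where a joint would pass 70% of its speed; a pose out of reach is approached as far as the arm can. A call with a gripper value outside its range is refused whole. The fingers move at their own pace and stop on an object; FORCE is the grip in N (left out, the last holds). Time passes only in rows, so rows that repeat a pose let the fingers close. It gives the time, the measured TCP pose, the force and the opening at its end, in the units of the state.
- ctrl.get_obs(): the state, without advancing time (a new reading comes with each control period).
- snapshot(name): name is "side" or "top"; returns the picture (480x640x3 uint8, red, green, blue); there is no depth.
- camera_params(name): a dict with "mtx" (3x3 intrinsics, pixels), "dist_coeffs" ([k1, k2, p1, p2, k3] as OpenCV has them; the pictures are not rectified), "view" (4x4, takes a point from world to camera coordinates). Camera axes: x right, y up, looking along -z (the intrinsics and any distortion apply to the point x, -y, -z); pixel columns grow to the right and rows downward; lengths in m; the calibration is good to about 2 mm. A picture is of the moment at which its call begins. camera_params takes no time and is no camera call.
- ctrl.sign_off(): hands the job in, once; it reports no verdict.
The state is a dict: "time_s": time; "joint_pos": joint angles; "qd": joint speeds; "effort": joint torques, N m; "eef_pos": TCP position; "tool_rot": TCP orientation; "wrist_force": force on the tool from outside, world axes, zero at the start; "ft_torque": the same for the moment, N m; "width": opening from 0.0 (shut) to 1.0 (fully open).
Only numpy, scipy, OpenCV 4.12 (cv2) and the standard library are available. Lean on these libraries where they do the work, as an engineer would, in place of code of your own. Each camera call takes 0.05 s, during which the arm holds its last target.

## Working session

There is one attempt and no reset: what is moved stays moved. The work goes in short steps, Python scripts to look and compute and a shell command to move; the robot and the scene stay as the last step left them, time stands still between calls to the robot, and variables do not carry over. Pictures are saved under pics/ and viewed, and the job is handed in when it is done.

```bash
mkdir -p pics; python3 - <<'E'
from plant import ctrl, snapshot, camera_params
import cv2
for n in ("side","top"):
    cv2.imwrite(f"pics/{n}0.png",snapshot(n)[:,:,::-1])
    p=camera_params(n);print(n,p)
print(ctrl.get_obs(),ctrl.tcp_to_tips)
E
```

```text
side {'mtx': array([[457.37214624,   0.        , 319.62709534],
       [  0.        , 457.37214624, 233.74753603],
       [  0.        ,   0.        ,   1.        ]]), 'dist_coeffs': array([-0.10944312,  0.        ,  0.        ,  0.        ,  0.        ]), 'view': array([[ 0.68975416, -0.72391463, -0.01366779, -0.37467629],
       [ 0.54885677,  0.510459  ,  0.6619576 , -0.37850349],
       [-0.47222395, -0.46408966,  0.74941666, -0.87840176],
       [ 0.        ,  0.        ,  0.        ,  1.        ]])}
top {'mtx': array([[510.15712555,   0.        , 317.12338562],
       [  0.        , 510.15712555, 231.8815535 ],
       [  0.        ,   0.        ,   1.        ]]), 'dist_coeffs': array([-0.01483161,  0.        ,  0.        ,  0.        ,  0.        ]), 'view': array([[ 0.01434426, -0.99980407, -0.01364052,  0.03798138],
       [ 0.98323824,  0.01162415,  0.1819545 , -0.60311307],
       [-0.18176029, -0.01602189,  0.98321233, -1.04315968],
       [ 0.        ,  0.        ,  0.        ,  1.        ]])}
{'time_s': 0.1, 'joint_pos': array([ 1.21920661e+00,  1.16433962e-01,  1.44217814e+00,  1.41335463e-05,
        1.58400349e+00, -3.77993375e-02]), 'qd': array([ 0.00083737, -0.0011337 ,  0.00022271,  0.00159885, -0.0036457 ,
        0.0002218 ]), 'effort': array([ 4.78979600e-04, -7.22902250e+01, -6.23856711e+01,  7.79610733e-02,
        2.28191027e-02, -8.03777993e-05]), 'eef_pos': array([0.20829865, 0.64188814, 0.23499435]), 'tool_rot': array([-0.41592972,  0.57228778,  0.41553516,  0.57168146]), 'wrist_force': array([ 0.28327735, -0.64362665,  0.68284837]), 'ft_torque': array([-0.0154235 ,  0.02054737,  0.02175918]), 'width': 0.9994282980474178} 0.017
```

View pics/side0.png

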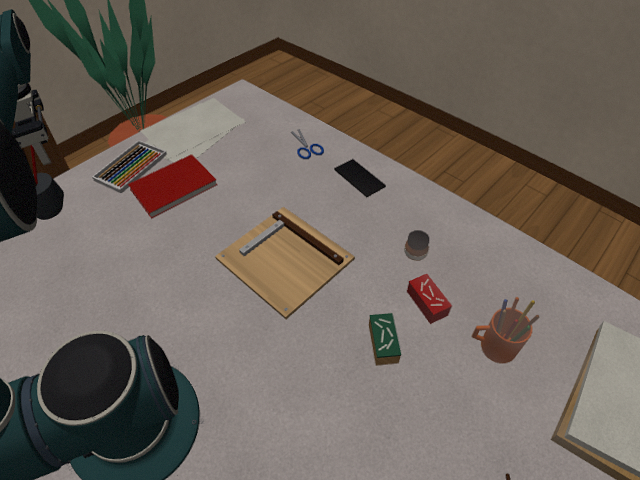

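View pics/top0.png

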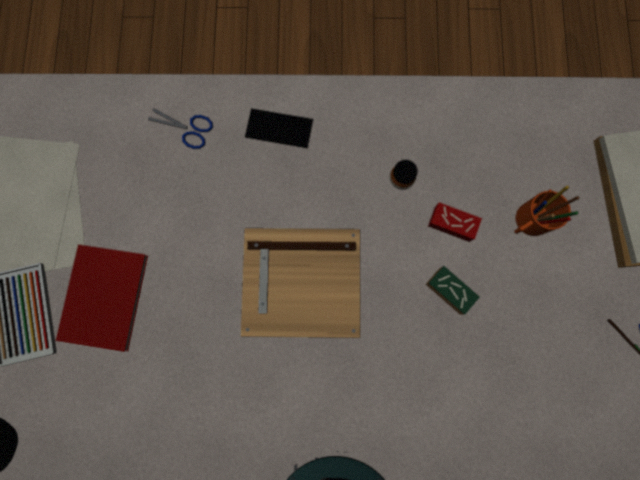

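The side view shows the green block at (385,338), red look-alike at (429,298), jar (417,245), cup (503,335), and board (286,262). In the top view, what could be taken for the block: green block (453,290), red block (455,222), black slab (280,128), red sketchbook (102,298). I choose the green-topped one and check it in close crops.

```bash
python3 - <<'E'
import cv2,numpy as np
t=cv2.imread("pics/top0.png");s=cv2.imread("pics/side0.png")
a=cv2.resize(t[255:325,415:495],None,fx=7,fy=7,interpolation=cv2.INTER_CUBIC)
cv2.imwrite("pics/c1.png",a)
cv2.imwrite("pics/c2.png",cv2.resize(t[220:345,230:370],None,fx=4.5,fy=4.5,interpolation=cv2.INTER_CUBIC))
cv2.imwrite("pics/c3.png",cv2.resize(s[300:375,355:415],None,fx=7,fy=7,interpolation=cv2.INTER_CUBIC))
cv2.imwrite("pics/c4.png",cv2.resize(s[200:325,210:360],None,fx=4.5,fy=4.5,interpolation=cv2.INTER_CUBIC))
E
```

```text
(no output)
```

View pics/c1.png

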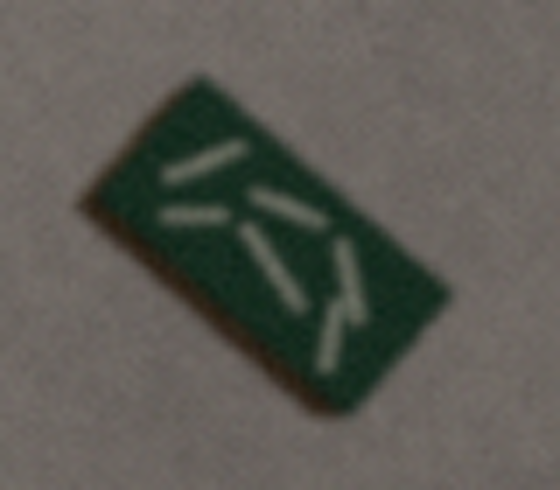

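View pics/c2.png

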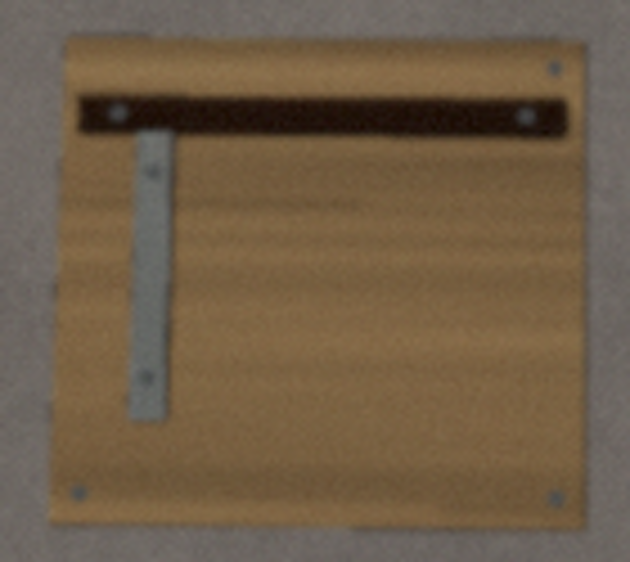

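View pics/c3.png

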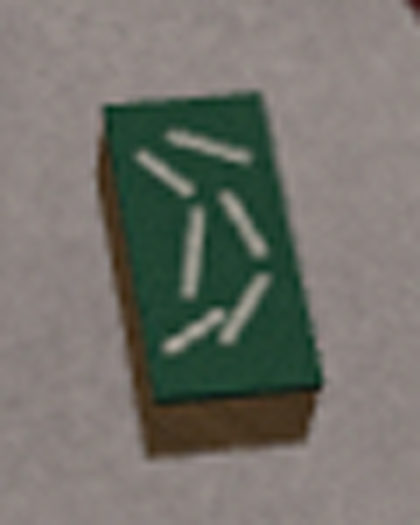

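View pics/c4.png

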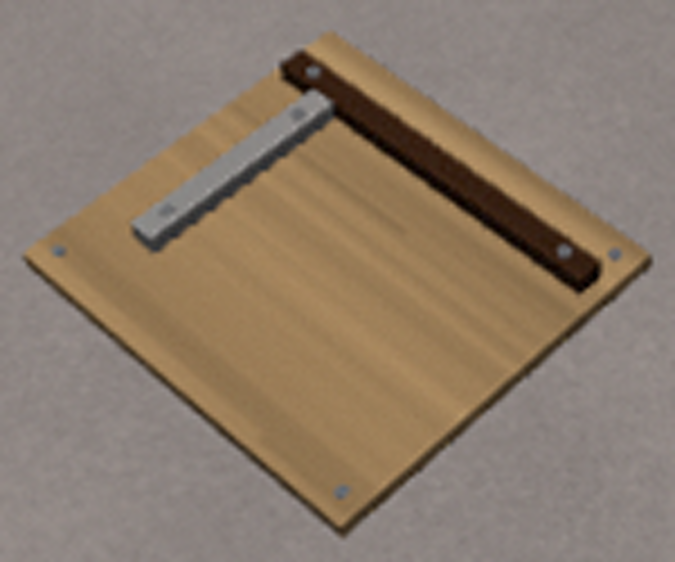

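The crop confirms green top, pale strokes, wood sides. Corners in the top crop: (203,75),(452,293),(350,415),(93,205). The side fence's right face runs from (173,130) to (167,420) in the board crop, and the far fence's near face along v≈133–137. Now measuring.

```bash
cat > h.py <<'E'
import cv2,numpy as np
from plant import ctrl, snapshot, camera_params
from scipy.spatial.transform import Rotation as R
def bp(name,uv,z):
    p=camera_params(name);V=p['view']
    q=cv2.undistortPoints(np.array(uv,float).reshape(-1,1,2),p['mtx'],p['dist_coeffs']).reshape(-1,2)
    d=np.c_[q[:,0],-q[:,1],-np.ones(len(q))]@V[:3,:3]
    c=-V[:3,:3].T@V[:3,3]
    return (c+d*((z-c[2])/d[:,2])[:,None])[:,:2]
def crop(uv,x0,y0,f): return [(x0+(u+.5)/f-.5,y0+(v+.5)/f-.5) for u,v in uv]
def rect(P):
    P=np.array(P);n=np.linalg.norm(np.diff(np.r_[P,P[:1]],axis=0),axis=1)
    return P.mean(0).round(4),(n*1000).round(1)
def yawx(a,b): return np.degrees(np.arctan2(*(b-a)[::-1]))
E
python3 - <<'E'
from h import *
np.set_printoptions(suppress=True,precision=4)
for nm,uv,c in (("top",[(203,75),(452,293),(350,415),(93,205)],(415,255,7)),("side",[(105,105),(262,92),(320,385),(155,400)],(355,300,7))):
    P=bp(nm,crop(uv,*c),.042);print(nm,'block',P.tolist(),rect(P),[yawx(P[i],P[(i+1)%4]) for i in range(4)])
for nm,uv,c in (("top",[(67,40),(583,42),(585,527),(50,523)],(230,220,4.5)),("side",[(335,32),(652,260),(342,522),(25,255)],(210,200,4.5))):
    P=bp(nm,crop(uv,*c),.012);print(nm,'board',rect(P),[yawx(P[i],P[(i+1)%4]) for i in range(4)])
P=bp("top",crop([(137,130),(173,130),(167,420),(128,420)],230,220,4.5),.026);print('sf',P.tolist(),rect(P),yawx(P[2],P[1]),yawx(P[3],P[0]))
P=bp("top",crop([(80,97),(567,100),(567,135),(80,131)],230,220,4.5),.026);print('ff',P.tolist(),rect(P),yawx(P[1],P[0]),yawx(P[2],P[3]))
P=bp("side",crop([(303,50),(600,268),(583,280),(282,65)],210,200,4.5),.026);print('ffS',P.tolist(),rect(P),yawx(P[1],P[0]),yawx(P[2],P[3]))
P=bp("side",crop([(313,90),(333,103),(153,240),(133,228)],210,200,4.5),.026);print('sfS',P.tolist(),rect(P),yawx(P[2],P[1]),yawx(P[3],P[0]))
o=ctrl.get_obs();print(R.from_quat(o['tool_rot']).as_matrix())
E
```

```text
top block [[0.5352760306161526, -0.2267608124419266], [0.4696434077428081, -0.30027443114058683], [0.4326238153178072, -0.26799516954381586], [0.4949812821719257, -0.1920543207968397]] (array([ 0.4831, -0.2468]), array([98.5, 49.1, 98.3, 53.2])) [np.float64(-131.75833221962387), np.float64(138.91317461621333), np.float64(50.60948437715689), np.float64(-40.738830614465826)]
side block [[0.4983341143891717, -0.19393631290518465], [0.5353415122099979, -0.22697058762820116], [0.4676183995419021, -0.30142738773540184], [0.43105242436848884, -0.2688410870700772]] (array([ 0.4831, -0.2478]), array([ 49.6, 100.6,  49. , 100.7])) [np.float64(-41.7533686521534), np.float64(-132.28847913808764), np.float64(138.29370684749267), np.float64(48.06887711756608)]
top board (array([0.4991, 0.0807]), array([257.5, 236.8, 257.2, 236.7])) [np.float64(-89.55397250153005), np.float64(-179.79081863252122), np.float64(90.42820275901693), np.float64(0.3002885685365606)]
side board (array([0.4989, 0.0788]), array([257.8, 233.1, 254.3, 239.1])) [np.float64(-90.64111816587263), np.float64(179.06783700985207), np
[... 552 characters left out ...]
9,  17.3, 238.3,  16.9])) 90.33604004913938 90.2310166659902
ffS [[0.5860846234635608, 0.19886355592090377], [0.5832871867795049, -0.040896614324153036], [0.5708825715690877, -0.039668724154491075], [0.5691107696235358, 0.1988999748388941]] (array([0.5773, 0.0793]), array([239.8,  12.5, 238.6,  17. ])) 89.3315234859957 90.42551645558598
sfS [[0.5677471696579617, 0.17042525376865936], [0.5685927681913645, 0.15422163331587424], [0.42975558304649336, 0.15227346432805977], [0.42766607934469053, 0.16705473468385934]] (array([0.4984, 0.161 ]), array([ 16.2, 138.9,  14.9, 140.1])) 0.8039239306293783 1.3783392399671732
[[-0.0004 -0.9512  0.3087]
 [-0.001   0.3087  0.9512]
 [-1.      0.0001 -0.001 ]]
```

Both views agree: block centre (0.483,-0.247), long axis about 48.2°, sizes right. Far fence face x≈0.569, side fence face y≈0.153, board yaw ≈0.3°. The grip goes across the 50 mm, with jaw z yaw -41.8° at the pick and 0.3° at the board.

```bash
cat >> h.py <<'E'
def delta(x,y,z,yaw):
    o=ctrl.get_obs();r=R.from_quat(o['tool_rot'])
    c,s=np.cos(np.radians(yaw)),np.sin(np.radians(yaw))
    T=np.array([[0,-s*-1*-1,c],[0,c,s],[-1,0,0]],float)  # x down, z=(c,s,0), y=z cross x
    zz=T[:,2];xx=T[:,0];T[:,1]=np.cross(zz,xx)
    d=r.inv().apply(np.array([x,y,z])-o['eef_pos']);w=(r.inv()*R.from_matrix(T)).as_rotvec(degrees=True)
    print('shift',d.round(4),'turn',w.round(2))
def st():
    o=ctrl.get_obs();m=R.from_quat(o['tool_rot']).as_matrix()
    print('t',round(o['time_s'],2),'p',o['eef_pos'].round(4),'yaw',np.degrees(np.arctan2(m[1,2],m[0,2])).round(2),'xax',m[:,0].round(3),'F',o['wrist_force'].round(2),'M',o['ft_torque'].round(2),'w',round(o['width']*93,2),'q',o['joint_pos'].round(2))
E
python3 -c "
from h import *
delta(.44,.2,.22,15)"
```

```text
shift [ 0.0153 -0.3568 -0.3488] turn [ 5.702e+01 -6.000e-02  3.000e-02]
```

```bash
python3 -m handwheel '[[[0.015,-0.357,-0.349,57,0,0,-1],[0.015,-0.357,-0.349,57,0,0,-1],[0.015,-0.357,-0.349,57,0,0,-1],[0.015,-0.357,-0.349,57,0,0,-1],[0.015,-0.357,-0.349,57,0,0,-1],[0.015,-0.357,-0.349,57,0,0,-1],[0.015,-0.357,-0.349,57,0,0,-1],[0.015,-0.357,-0.349,57,0,0,-1],[0.015,-0.357,-0.349,57,0,0,-1],[0.015,-0.357,-0.349,57,0,0,-1],[0.015,-0.357,-0.349,57,0,0,-1],[0.015,-0.357,-0.349,57,0,0,-1]]]'
python3 -c "
from h import *
st();delta(.483,-.247,.15,-41.8)"
```

```text
time_s: 1.1
eef_pos: [0.4405, 0.1977, 0.2203]
tool_rot: [-0.093, 0.701, 0.092, 0.701]
wrist_force: [0.5, 1.0, -0.2]
width: 1.001
t 1.1 p [0.4405 0.1977 0.2203] yaw 15.03 xax [-0.    -0.001 -1.   ] F [ 0.46  0.96 -0.2 ] M [-0.04  0.04  0.01] w 93.05 q [ 0.37 -0.31  1.86 -0.    1.59  0.11]
shift [ 0.0707 -0.4405 -0.0742] turn [5.683e+01 1.000e-02 5.000e-02]
```

```bash
python3 -m handwheel '[[[0.07,-0.44,-0.074,56.8,0,0,-1],[0.07,-0.44,-0.074,56.8,0,0,-1],[0.07,-0.44,-0.074,56.8,0,0,-1],[0.07,-0.44,-0.074,56.8,0,0,-1],[0.07,-0.44,-0.074,56.8,0,0,-1],[0.07,-0.44,-0.074,56.8,0,0,-1],[0.07,-0.44,-0.074,56.8,0,0,-1],[0.07,-0.44,-0.074,56.8,0,0,-1],[0.07,-0.44,-0.074,56.8,0,0,-1],[0.07,-0.44,-0.074,56.8,0,0,-1],[0.07,-0.44,-0.074,56.8,0,0,-1],[0.07,-0.44,-0.074,56.8,0,0,-1]]]'
python3 -c "
from h import *
st();delta(.483,-.247,.035,-41.8)
cv2.imwrite('pics/s1.png',cv2.resize(snapshot('side')[200:400,280:540,::-1],None,fx=3,fy=3))"
```

```text
time_s: 2.1
eef_pos: [0.4823, -0.2512, 0.1488]
tool_rot: [0.253, 0.661, -0.254, 0.66]
wrist_force: [1.2, -0.1, -0.1]
width: 1.002
t 2.1 p [ 0.4823 -0.2512  0.1488] yaw -41.98 xax [-0.002 -0.001 -1.   ] F [ 1.25 -0.14 -0.09] M [-0.01  0.1  -0.01] w 93.16 q [-0.53 -0.13  1.83 -0.    1.45  0.21]
shift [ 0.1137  0.0038 -0.0022] turn [-0.18 -0.07  0.13]
```

View pics/s1.png

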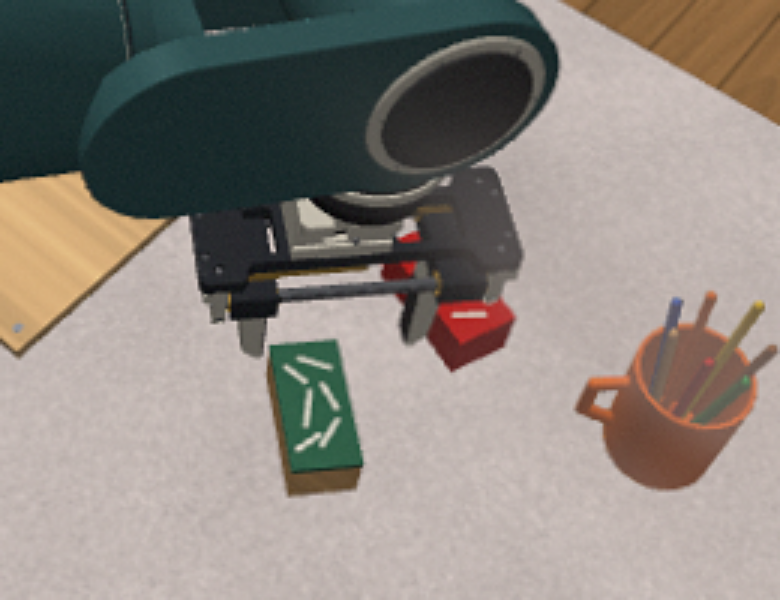

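Fingers hang over the block (crop: block at (315,410), red look-alike at (470,320) clear of the right finger). Descend and grip.

```bash
python3 -m handwheel '[[[0.04,0.004,-0.002,-0.2,0,0,-1],[0.08,0.004,-0.002,-0.2,0,0,-1],[0.1,0.004,-0.002,-0.2,0,0,-1],[0.114,0.004,-0.002,-0.2,0,0,-1],[0.114,0.004,-0.002,-0.2,0,0,-1],[0.114,0.004,-0.002,-0.2,0,0,-1]]]'
python3 -c "
from h import *
st()"
python3 -m handwheel '[[[0,0,0,0,0,0,1],[0,0,0,0,0,0,1],[0,0,0,0,0,0,1],[0,0,0,0,0,0,1],[0,0,0,0,0,0,1],[0,0,0,0,0,0,1],[0,0,0,0,0,0,1],[0,0,0,0,0,0,1],[0,0,0,0,0,0,1],[0,0,0,0,0,0,1]]]' 25
python3 -c "
from h import *
st();delta(.483,-.247,.15,-41.8)"
```

```text
time_s: 2.65
eef_pos: [0.4832, -0.2438, 0.0353]
tool_rot: [0.252, 0.662, -0.252, 0.66]
wrist_force: [0.1, -0.1, 0.1]
width: 0.996
t 2.65 p [ 0.4832 -0.2438  0.0353] yaw -41.74 xax [-0.003  0.001 -1.   ] F [ 0.09 -0.06  0.13] M [-0.06  0.12  0.03] w 92.6 q [-0.51 -0.04  1.94 -0.    1.25  0.21]
time_s: 3.48
eef_pos: [0.4834, -0.2439, 0.0355]
tool_rot: [0.252, 0.662, -0.252, 0.66]
wrist_force: [0.7, -0.1, 2.5]
width: 0.534
t 3.48 p [ 0.4834 -0.2439  0.0355] yaw -41.74 xax [-0.003  0.    -1.   ] F [ 0.72 -0.15  2.55] M [-0.28 -0.05  0.02] w 49.64 q [-0.51 -0.04  1.94 -0.    1.25  0.21]
shift [-0.1145 -0.0027  0.0015] turn [ 0.06 -0.12  0.09]
```

Held at 49.6 mm. Lift.

```bash
python3 -m handwheel '[[[-0.02,0,0,0,0,0,1],[-0.05,0,0,0,0,0,1],[-0.09,0,0,0,0,0,1],[-0.1,0,0,0,0,0,1],[-0.1,0,0,0,0,0,1]]]'
python3 -c "
from h import *
st();delta(.514,.075,.13,0.3)"
```

```text
time_s: 3.9
eef_pos: [0.4847, -0.2445, 0.1389]
tool_rot: [0.251, 0.66, -0.252, 0.662]
wrist_force: [-0.2, -1.3, -1.1]
width: 0.531
t 3.9 p [ 0.4847 -0.2445  0.1389] yaw -41.74 xax [ 0.002 -0.002 -1.   ] F [-0.16 -1.27 -1.07] M [-0.08  0.1  -0.01] w 49.43 q [-0.51 -0.13  1.85 -0.    1.43  0.21]
shift [ 0.0084  0.2579 -0.1909] turn [-42.04   0.13   0.07]
```

```bash
python3 -m handwheel '[[[0.001,0.02,-0.015,-4,0,0,1],[0.003,0.05,-0.037,-9,0,0,1],[0.004,0.08,-0.06,-14,0,0,1],[0.005,0.11,-0.08,-19,0,0,1],[0.006,0.14,-0.1,-24,0,0,1],[0.007,0.17,-0.126,-29,0,0,1],[0.008,0.2,-0.148,-34,0,0,1],[0.008,0.23,-0.17,-38,0,0,1],[0.008,0.25,-0.185,-41,0,0,1],[0.008,0.258,-0.191,-42,0,0,1],[0.008,0.258,-0.191,-42,0,0,1],[0.008,0.258,-0.191,-42,0,0,1]]]'
python3 -c "
from h import *
st();delta(.514,.075,.05,0.3)
cv2.imwrite('pics/s2.png',cv2.resize(snapshot('side')[130:350,180:440,::-1],None,fx=3,fy=2.7))
cv2.imwrite('pics/t2.png',cv2.resize(snapshot('top')[200:360,220:400,::-1],None,fx=3.6,fy=3.6))"
```

```text
time_s: 4.9
eef_pos: [0.5136, 0.0749, 0.1292]
tool_rot: [-0.002, 0.707, 0.001, 0.707]
wrist_force: [0.6, -0.3, -1.7]
width: 0.537
t 4.9 p [0.5136 0.0749 0.1292] yaw 0.25 xax [ 0.    -0.003 -1.   ] F [ 0.58 -0.26 -1.67] M [-0.04  0.03  0.07] w 49.9 q [ 0.1  -0.18  1.9  -0.    1.42  0.09]
shift [0.0792 0.0003 0.0004] turn [-0.05  0.    0.14]
```

View pics/s2.png

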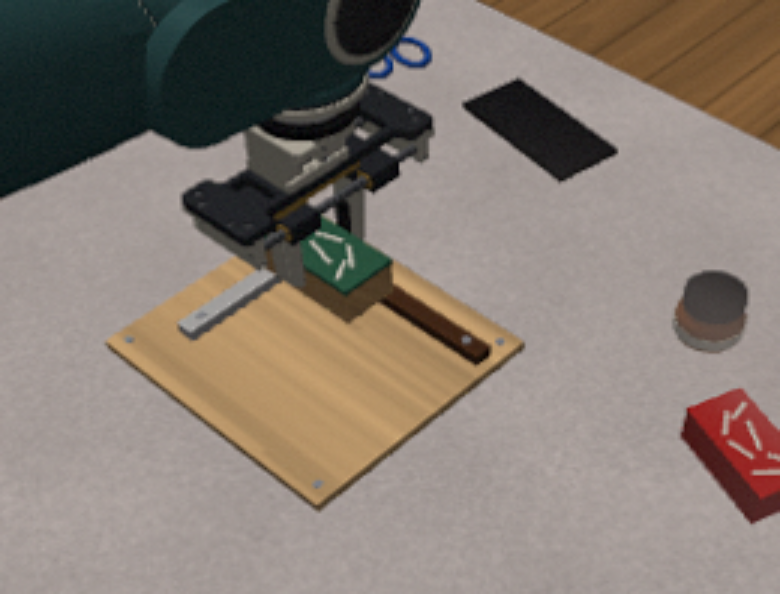

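View pics/t2.png

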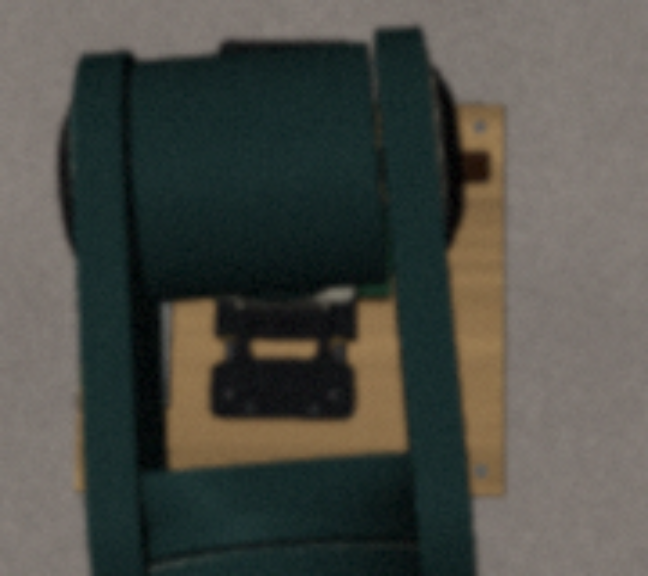

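The side view shows the block level in the jaws, at (345,270) in the crop, over the board and short of both fences. The top view is blocked by the arm. Lower until it touches.

```bash
python3 -m handwheel '[[[0.03,0,0,0,0,0.14,1],[0.055,0,0,0,0,0.14,1],[0.07,0,0,0,0,0.14,1],[0.076,0,0,0,0,0.14,1],[0.078,0,0,0,0,0.14,1],[0.078,0,0,0,0,0.14,1],[0.078,0,0,0,0,0.14,1]]]'
python3 -c "
from h import *
st()"
python3 -m handwheel '[[[0.001,0,0,0,0,0,1],[0.002,0,0,0,0,0,1],[0.003,0,0,0,0,0,1],[0.003,0,0,0,0,0,1],[0.003,0,0,0,0,0,1]]]'
python3 -c "
from h import *
st()"
```

```text
time_s: 5.58
eef_pos: [0.5145, 0.0735, 0.0529]
tool_rot: [-0.001, 0.706, 0.001, 0.708]
wrist_force: [0.1, 0.6, -1.2]
width: 0.539
t 5.58 p [0.5145 0.0735 0.0529] yaw 0.11 xax [ 0.002  0.    -1.   ] F [ 0.14  0.63 -1.2 ] M [-0.09  0.04 -0.01] w 50.13 q [ 0.09 -0.11  1.98 -0.    1.28  0.09]
time_s: 6.0
eef_pos: [0.5145, 0.0735, 0.05]
tool_rot: [-0.001, 0.706, 0.001, 0.708]
wrist_force: [-0.5, 0.4, -1.4]
width: 0.539
t 6.0 p [0.5145 0.0735 0.05  ] yaw 0.11 xax [ 0.002  0.    -1.   ] F [-0.51  0.41 -1.4 ] M [-0.06  0.04  0.01] w 50.1 q [ 0.09 -0.11  1.98 -0.    1.27  0.09]
```

```bash
python3 -m handwheel '[[[0.001,0,0,0,0,0,1],[0.002,0,0,0,0,0,1],[0.002,0,0,0,0,0,1]]]'
python3 -c "
from h import *
st()"
python3 -m handwheel '[[[0.0005,0,0,0,0,0,1],[0.001,0,0,0,0,0,1],[0.001,0,0,0,0,0,1]]]'
python3 -c "
from h import *
st()"
```

```text
time_s: 6.25
eef_pos: [0.5144, 0.0736, 0.0478]
tool_rot: [-0.001, 0.706, 0.001, 0.708]
wrist_force: [0.6, -0.9, -2.1]
width: 0.538
t 6.25 p [0.5144 0.0736 0.0478] yaw 0.12 xax [ 0.002  0.    -1.   ] F [ 0.63 -0.9  -2.08] M [-0.06  0.07  0.01] w 50.04 q [ 0.09 -0.11  1.98 -0.    1.27  0.09]
time_s: 6.5
eef_pos: [0.5146, 0.0736, 0.0475]
tool_rot: [-0.001, 0.706, 0.001, 0.708]
wrist_force: [-4.9, -0.7, 9.2]
width: 0.538
t 6.5 p [0.5146 0.0736 0.0475] yaw 0.12 xax [ 0.002  0.    -1.   ] F [-4.85 -0.72  9.19] M [-0.17  1.09  0.  ] w 50.01 q [ 0.09 -0.11  1.98 -0.    1.27  0.09]
```

Contact at z=0.0475 as expected (tool y = world +y, tool z = world +x). Slide most of the way, keeping light contact.

```bash
python3 -m handwheel '[[[0,0.008,0.007,0,0,0,1],[0,0.016,0.014,0,0,0,1],[0,0.022,0.02,0,0,0,1],[0,0.026,0.023,0,0,0,1],[0,0.026,0.023,0,0,0,1]]]'
python3 -c "
from h import *
st()
cv2.imwrite('pics/s3.png',cv2.resize(snapshot('side')[170:290,200:360,::-1],None,fx=5,fy=5,interpolation=cv2.INTER_CUBIC))"
```

```text
time_s: 6.92
eef_pos: [0.5382, 0.1005, 0.0476]
tool_rot: [-0.001, 0.706, 0.001, 0.708]
wrist_force: [0.8, 2.1, 3.9]
width: 0.538
t 6.92 p [0.5382 0.1005 0.0476] yaw 0.17 xax [ 0.002  0.    -1.   ] F [0.82 2.14 3.95] M [ 0.1   0.01 -0.04] w 50.03 q [ 0.14 -0.05  1.92 -0.    1.26  0.14]
```

View pics/s3.png

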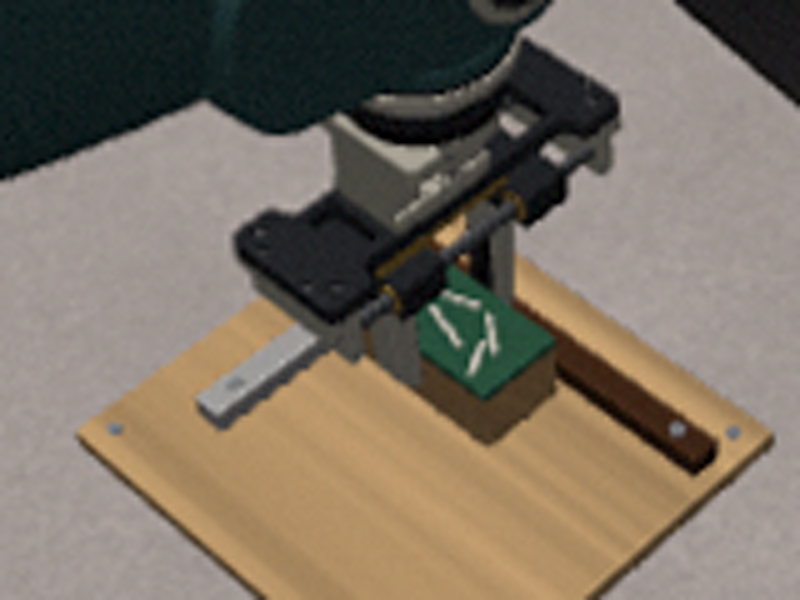

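The block stands flat on the board, a few mm from the far fence (right face near (555,370) in the crop). Creep in +y until the side fence pushes back.

```bash
python3 -m handwheel '[[[0,0.001,0,0,0,0,1],[0,0.002,0,0,0,0,1],[0,0.003,0,0,0,0,1],[0,0.003,0,0,0,0,1]]]'
python3 -c "
from h import *
st()"
python3 -m handwheel '[[[0,0.001,0,0,0,0,1],[0,0.0015,0,0,0,0,1],[0,0.0015,0,0,0,0,1]]]'
python3 -c "
from h import *
st()"
```

```text
time_s: 7.3
eef_pos: [0.5378, 0.1032, 0.0476]
tool_rot: [-0.001, 0.706, 0.001, 0.708]
wrist_force: [0.4, 0.5, 1.7]
width: 0.535
t 7.3 p [0.5378 0.1032 0.0476] yaw 0.16 xax [ 0.002  0.    -1.   ] F [0.35 0.48 1.71] M [-0.11  0.16  0.05] w 49.78 q [ 0.14 -0.05  1.92 -0.    1.26  0.14]
time_s: 7.55
eef_pos: [0.5377, 0.1047, 0.0476]
tool_rot: [-0.001, 0.706, 0.001, 0.708]
wrist_force: [-0.2, 0.0, 1.6]
width: 0.532
t 7.55 p [0.5377 0.1047 0.0476] yaw 0.15 xax [ 0.002  0.    -1.   ] F [-0.21  0.03  1.58] M [-0.21  0.23 -0.  ] w 49.44 q [ 0.15 -0.05  1.92  0.    1.26  0.14]
```

```bash
for i in 1 ; do python3 -m handwheel '[[[0,0.001,0,0,0,0,1],[0,0.0015,0,0,0,0,1],[0,0.0015,0,0,0,0,1]]]'; done
python3 -c "
from h import *
st()"
python3 -m handwheel '[[[0,0.0007,0,0,0,0,1],[0,0.0015,0,0,0,0,1],[0,0.0015,0,0,0,0,1]]]'
python3 -c "
from h import *
st()"
```

```text
time_s: 7.8
eef_pos: [0.5377, 0.1063, 0.0476]
tool_rot: [-0.001, 0.706, 0.001, 0.708]
wrist_force: [-0.8, -0.7, 2.2]
width: 0.535
t 7.8 p [0.5377 0.1063 0.0476] yaw 0.16 xax [ 0.002  0.    -1.   ] F [-0.85 -0.7   2.17] M [-0.27  0.2   0.04] w 49.71 q [ 0.15 -0.04  1.92  0.    1.26  0.15]
time_s: 8.05
eef_pos: [0.5377, 0.1066, 0.0477]
tool_rot: [-0.002, 0.706, 0.0, 0.708]
wrist_force: [-1.9, -13.6, 4.2]
width: 0.535
t 8.05 p [0.5377 0.1066 0.0477] yaw 0.15 xax [ 0.002 -0.002 -1.   ] F [ -1.85 -13.6    4.17] M [-2.44  0.35  0.02] w 49.77 q [ 0.15 -0.04  1.92 -0.    1.26  0.15]
```

The side fence pushes back at TCP y=0.1066 (13.6 N). Now creep +x with light y contact.

```bash
python3 -m handwheel '[[[0,0,0.001,0,0,0,1],[0,0,0.002,0,0,0,1],[0,0,0.003,0,0,0,1],[0,0,0.003,0,0,0,1]]]'
python3 -c "
from h import *
st()"
python3 -m handwheel '[[[0,0,0.0007,0,0,0,1],[0,0,0.0015,0,0,0,1],[0,0,0.0015,0,0,0,1]]]'
python3 -c "
from h import *
st()"
```

```text
time_s: 8.38
eef_pos: [0.5407, 0.1065, 0.0476]
tool_rot: [-0.002, 0.706, -0.0, 0.708]
wrist_force: [-1.0, -4.3, 0.8]
width: 0.536
t 8.38 p [0.5407 0.1065 0.0476] yaw 0.15 xax [ 0.002 -0.003 -1.   ] F [-1.03 -4.33  0.83] M [-0.75  0.38  0.  ] w 49.81 q [ 0.15 -0.04  1.91 -0.    1.26  0.15]
time_s: 8.63
eef_pos: [0.5423, 0.1065, 0.0476]
tool_rot: [-0.002, 0.706, -0.0, 0.708]
wrist_force: [-1.8, -3.7, 1.4]
width: 0.535
t 8.63 p [0.5423 0.1065 0.0476] yaw 0.15 xax [ 0.002 -0.003 -1.   ] F [-1.76 -3.73  1.42] M [-0.62  0.43  0.  ] w 49.76 q [ 0.15 -0.03  1.91 -0.    1.26  0.15]
```

```bash
python3 -m handwheel '[[[0,0,0.0007,0,0,0,1],[0,0,0.0015,0,0,0,1],[0,0,0.0015,0,0,0,1]]]'
python3 -c "
from h import *
st()"
python3 -m handwheel '[[[0,0,0.0007,0,0,0,1],[0,0,0.001,0,0,0,1],[0,0,0.001,0,0,0,1]]]'
python3 -c "
from h import *
st()"
```

```text
time_s: 8.88
eef_pos: [0.5439, 0.1065, 0.0476]
tool_rot: [-0.002, 0.706, -0.0, 0.708]
wrist_force: [-1.5, -4.3, 3.0]
width: 0.536
t 8.88 p [0.5439 0.1065 0.0476] yaw 0.15 xax [ 0.002 -0.003 -1.   ] F [-1.48 -4.26  3.04] M [-0.65  0.43  0.01] w 49.85 q [ 0.15 -0.03  1.91 -0.    1.26  0.15]
time_s: 9.13
eef_pos: [0.5443, 0.1065, 0.0475]
tool_rot: [-0.002, 0.707, -0.0, 0.707]
wrist_force: [-8.6, -4.3, 6.4]
width: 0.538
t 9.13 p [0.5443 0.1065 0.0475] yaw 0.14 xax [ 0.    -0.003 -1.   ] F [-8.63 -4.3   6.39] M [-0.69  1.74 -0.14] w 50.07 q [ 0.15 -0.03  1.9  -0.    1.27  0.15]
```

Far fence contact at x=0.5443, against 0.544 predicted from the images. Now set a steady push on both and straighten the tilt.

```bash
python3 -c "
from h import *
delta(.5443,.1065,.0475,.1)"; python3 -m handwheel '[[[0,0.0003,0.0003,0,0,0,1],[0,0.0008,0.0008,0,0,0,1],[0,0.0008,0.0008,0,0,0,1],[0,0.0008,0.0008,0,0,0,1],[0,0.0008,0.0008,0,0,0,1]]]'
python3 -c "
from h import *
st()"
```

```text
shift [ 0.  0. -0.] turn [0.04 0.   0.16]
time_s: 9.55
eef_pos: [0.5444, 0.1066, 0.0475]
tool_rot: [-0.002, 0.708, -0.001, 0.706]
wrist_force: [-10.1, -10.1, 8.4]
width: 0.535
t 9.55 p [0.5444 0.1066 0.0475] yaw 0.14 xax [-0.002 -0.004 -1.   ] F [-10.12 -10.09   8.41] M [-1.77  2.12 -0.06] w 49.77 q [ 0.15 -0.03  1.9  -0.    1.27  0.15]
```

```bash
python3 -c "
from h import *
delta(.5444,.1066,.0475,.14)"; python3 -m handwheel '[[[0,0.0008,0.0008,0,-0.12,0.25,1],[0,0.0009,0.0008,0,-0.12,0.25,1],[0,0.0009,0.0008,0,-0.12,0.25,1],[0,0.0009,0.0008,0,-0.12,0.25,1],[0,0.0009,0.0008,0,-0.12,0.25,1]]]'
python3 -c "
from h import *
st()
o=snapshot('side')
cv2.imwrite('pics/s4.png',cv2.resize(o[190:290,220:350,::-1],None,fx=6,fy=6,interpolation=cv2.INTER_CUBIC))
cv2.imwrite('pics/s4f.png',o[:,:,::-1])
st()"
```

```text
shift [ 0. -0. -0.] turn [-0.   -0.12  0.24]
time_s: 9.97
eef_pos: [0.5444, 0.1066, 0.0475]
tool_rot: [-0.001, 0.708, 0.0, 0.706]
wrist_force: [-12.9, -13.1, 9.6]
width: 0.54
t 9.97 p [0.5444 0.1066 0.0475] yaw 0.13 xax [-0.002 -0.002 -1.   ] F [-12.95 -13.14   9.58] M [-2.2   2.21  0.02] w 50.18 q [ 0.15 -0.03  1.9  -0.    1.27  0.15]
t 10.02 p [0.5444 0.1066 0.0475] yaw 0.13 xax [-0.002 -0.002 -1.   ] F [-12.7  -12.36   9.97] M [-2.17  2.18 -0.  ] w 49.75 q [ 0.15 -0.03  1.9  -0.    1.27  0.15]
```

View pics/s4.png

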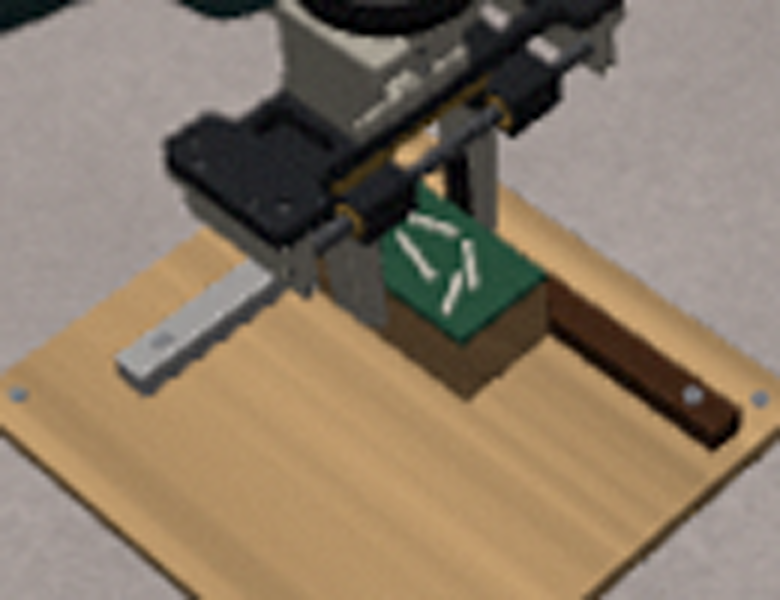

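The block's right face meets the fence at (548,300) in the crop with no visible gap. I check the visible corners against the fence geometry, and whether the push holds over a second.

```bash
python3 -m handwheel '[[[0,0.0007,0.0007,0,0,0.05,1],[0,0.0007,0.0007,0,0,0.05,1],[0,0.0007,0.0007,0,0,0.05,1],[0,0.0007,0.0007,0,0,0.05,1],[0,0.0007,0.0007,0,0,0.05,1],[0,0.0007,0.0007,0,0,0.05,1]]]' >/dev/null
python3 -c "
from h import *
np.set_printoptions(suppress=True,precision=4)
st()
print(bp('side',crop([(464,340),(548,278)],220,190,6),.054),bp('side',crop([(467,398)],220,190,6),.012))
o=snapshot('top');cv2.imwrite('pics/t5.png',cv2.resize(o[200:350,220:380,::-1],None,fx=4,fy=4,interpolation=cv2.INTER_CUBIC))
o=snapshot('side');cv2.imwrite('pics/s5.png',cv2.resize(o[225:275,270:340,::-1],None,fx=11,fy=11,interpolation=cv2.INTER_CUBIC))
st()"
```

```text
t 10.52 p [0.5445 0.1066 0.0476] yaw 0.12 xax [-0.004 -0.002 -1.   ] F [-11.11 -11.56   9.73] M [-1.86  1.9  -0.02] w 49.91 q [ 0.15 -0.03  1.9  -0.    1.27  0.15]
[[0.52   0.0529]
 [0.567  0.0513]] [[0.522  0.0562]]
t 10.62 p [0.5444 0.1066 0.0476] yaw 0.13 xax [-0.004 -0.002 -1.   ] F [-10.47 -10.9    9.4 ] M [-1.85  1.92  0.07] w 49.96 q [ 0.15 -0.03  1.9  -0.    1.27  0.15]
```

View pics/s5.png

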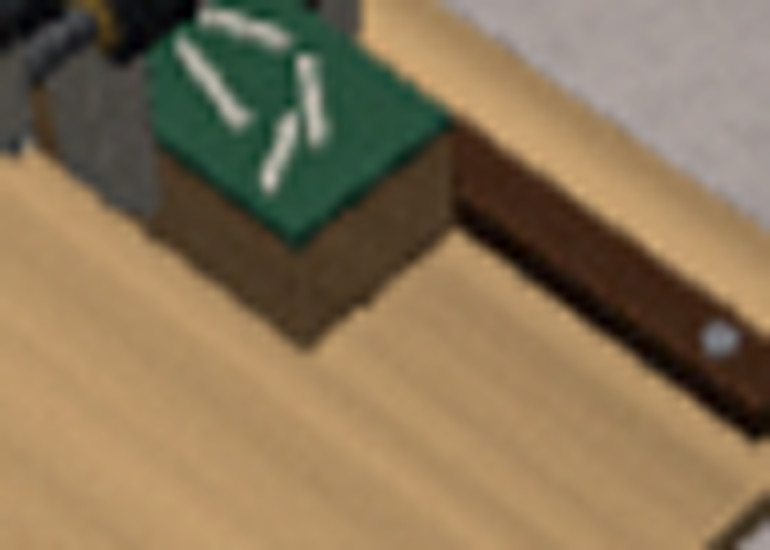

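View pics/t5.png

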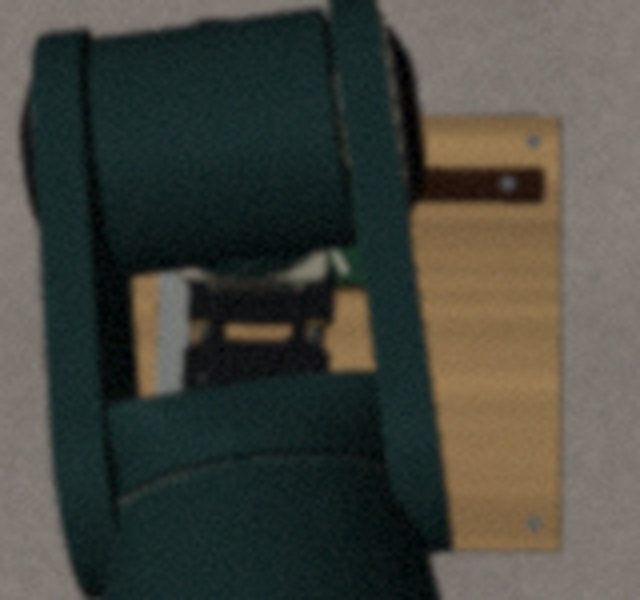

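Block is flush in view: end meets the far fence's foot at (455,228). The top view is mostly blocked by the arm. The tool has tilted about 0.2° under the push, so I straighten it and keep the push.

```bash
python3 -m handwheel '[[[0.0002,0.0006,0.0005,0,-0.25,0.12,1],[0.0002,0.0006,0.0005,0,-0.4,0.2,1],[0.0002,0.0006,0.0005,0,-0.4,0.2,1],[0.0002,0.0006,0.0005,0,-0.4,0.2,1],[0.0002,0.0006,0.0005,0,-0.4,0.2,1],[0.0002,0.0006,0.0005,0,-0.4,0.2,1]]]' >/dev/null
python3 -c "
from h import *
st();delta(.5444,.1066,.0475,.13)"
```

```text
t 11.12 p [0.5443 0.1066 0.0475] yaw 0.12 xax [ 0.001 -0.    -1.   ] F [-10.38  -9.29   9.93] M [-1.89  2.31  0.06] w 49.9 q [ 0.15 -0.03  1.91 -0.    1.26  0.15]
shift [-0.      0.      0.0001] turn [-0.01  0.05  0.02]
```

```bash
python3 -c "
from h import *
for i in range(6): o=snapshot('side')
st()
cv2.imwrite('pics/s6.png',o[:,:,::-1])"
```

```text
t 11.42 p [0.5443 0.1066 0.0475] yaw 0.12 xax [ 0.001 -0.    -1.   ] F [-9.77 -9.91 10.33] M [-1.81  2.39  0.03] w 49.62 q [ 0.15 -0.03  1.91 -0.    1.26  0.15]
```

View pics/s6.png

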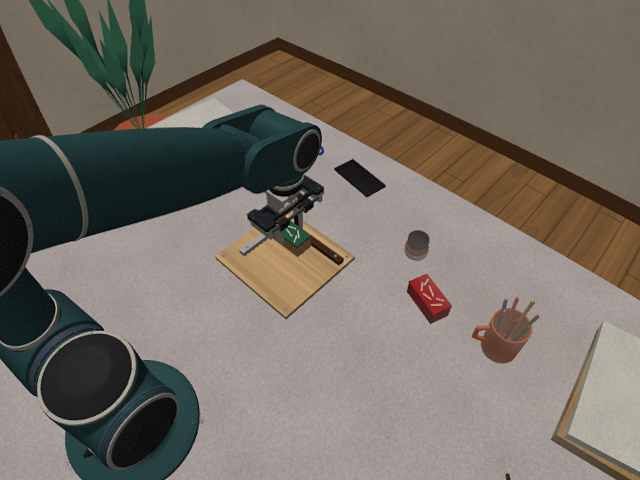

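The push is steady at about 10 N on each fence. The cup (503,335), jar (417,245) and red block (429,298) are where they were. Handing in.

```bash
python3 -c "
from h import *
ctrl.sign_off();st()"
```

```text
the job is handed in; nothing more can be done
the job is handed in; nothing more can be done
```

The green-topped block lies flat on the board in the corner, against both fences, and the gripper still holds it there. I set it down on the board, slid it to the side fence and then the far fence, and handed in at about 11.4 s.

**Push:** at the last reading the block was pushed with about 10 N against each fence and 10 N down, at a 25 N grip setting. It was steady over the last 0.3 s before hand-in. The tool was vertical to within 0.1°, and the turning moment about the vertical was close to zero.

**Fit:** both fences pushed back. The far fence did so within about 1 mm of the image estimate. The side fence did so about 1 to 2 mm from it, within the grasp's uncertainty.

**Checks that were limited or disagreed:**
- The arm hid the corner itself in both cameras. Being flush against the side fence therefore rests on the force and position readings and on the block's visible right end.
- The visible corner points agree with the fences to about 2–3 mm, which is calibration accuracy.
- The tool tilted about 0.2° under the push, and I corrected it before handing in.

**Bystanders:** the pencil cup and ink jar are where they were in the final picture. The arm hid the sketchbook in that picture, but the gripper passed well above it.

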